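# Hang the washed bottle on the empty drying peg

### The arm

A 7-joint arm with a two-finger parallel gripper is mounted at the origin on the work surface. World frame = base frame: x ahead of the robot, y to its left, z up, the work surface at z = 0. Lengths are in m, angles in rad, forces in N, time in s.
With the tool pointing down it reaches from about 0.35 to 0.9 m from the base axis. Payload 19.9 kg.
Tool frame: the origin (TCP) lies between the finger pads; the fingertips stand 19 mm ahead of it and the grasp point (between the pads) is the TCP; z points along the fingers, y is the line along which they close (so a half turn about z gives the same grasp; the last joint's range is limited). The gripper opens to 94 mm and grips with 3 to 60 N. Pads are 16 mm wide; open, the fingers measure 119 mm over their backs; the gripper's body (75 mm by 177 mm) begins 78 mm behind the grasp point.
Start: joints at [-1.175, 0.417, -0.01, 1.614, 0.005, 1.111, -0.053], TCP at [0.264, 0.566, 0.224] pointing down, gripper open.
Joint ranges: [-2.81, 2.81], [-0.39, 2.02], [-1.27, 1.25], [0.06, 2.57], [-1.19, 4.33], [0.19, 2], [-2.82, 2.82]. Speed limits (rad/s): [1.89, 1.89, 2.39, 2.39, 3.01, 3.01, 3.01].

### API

Orientations are given as a 3x3 rotation matrix whose columns are the frame's x, y, z axes.
In Python, from rig import robot gives the robot as it stands. Calls block until the motion is done:
- robot.move_ptp(position, orientation): joint-space move of the TCP to a pose.
- robot.move_linear(position, velocity=0.15, frame=None, threshold=None): straight line of the TCP; frame=None keeps the orientation; velocity is the mean speed in m/s. With threshold (N) it stops when the force on the tool has changed by that much, and returns True; else False.
- robot.goto_joints(angles): joint-space move.
- robot.gripper_to(opening): finger opening in m; the grip force is fixed at half the most; returns when the fingers have stopped.
- robot.pause(seconds).
- robot.ik(position, orientation): joint angles nearest the present ones, or None.
- robot.get_state(): the state.
- robot.grab_frame(name): name is "scene" or "top" or "wrist"; returns the picture (384x512x3 uint8, red, green, blue); there is no depth.
- robot.camera_info(name): a dict with "fx", "fy", "cx", "cy" (pixels), "rvec" (rotation vector, rad) and "tvec" (3), from world to camera coordinates, as OpenCV has them. Camera axes: x right, y down, z forward; pixel columns grow to the right and rows downward; lengths in m; the calibration is good to about 2 mm. A picture is of the moment at which its call begins: read the wrist's pose just before it. camera_info takes no time and is no camera call; for the wrist camera it gives the pose at the moment of the call.
A pose or a line that the arm cannot do raises robot.PlanningError and nothing moves.
- robot.sign_off(): hands the job in; it is judged then, once.
The state is a dict: "time": time; "qpos": joint angles; "joint_vel": joint speeds; "effort": joint torques, N m; "ee_pos": TCP position; "tool_rot": TCP orientation; "force": force on the tool from outside, world axes, zero at the start; "moment": the same for the moment, N m; "opening": finger opening in m; "grasp_force": force on a finger pad.
Only numpy, scipy, OpenCV 4.12 (cv2) and the standard library are available. Lean on these libraries where they do the work, as an engineer would, in place of code of your own. Each camera call takes 0.05 s, during which the arm holds its last target. There are 200 camera calls.

### The job

Take the washed green glass bottle out of the sloping cradle, turn it mouth down and lower it over the empty drying peg until its rim rests on the peg's sprung orange collar, then let go of it. It is glass: do not drop it, not even the last centimetre, and do not press it hard against the peg or collar. Leave the hung bottles and the other things on the bench as they are.

Things in the scene. Friction and masses are not known exactly. Their poses are not given: they have to be found in the camera images.
- bottle: Washed green hollow glass bottle, 160 mm tall, about 0.2 kg. Body 48 mm in diameter from the closed base to 105 mm, then a shoulder to a neck 30 mm in diameter from 125 mm to the open mouth. Origin: centre of the base's outside; z runs from base to mouth. It starts lying in the cradle, mouth 15 degrees below level and turned roughly towards the robot.
- bottle_mouth (a point): Centre of the bottle's open mouth (white band), 160 mm from the base along the bottle's z axis; same axes as the bottle. Wall 3.5 mm, neck bore 23 mm in diameter, inside depth 154 mm.
- cradle: Fixed sloping cradle: blue foot 190 x 70 x 8 mm, two white V supports narrower than the bottle, under its body 46 to 72 mm from the base and under its neck, and a stop at the mouth. Origin: centre of the foot's underside; mouth end at -x. The bottle's base centre lies 79 mm along +x and 84 mm up; the last 46 mm of the base end hang free with room for fingers on both sides.
- peg_free: Empty drying peg, fixed: white foot disc 84 mm in diameter, 12 mm high, upright blue peg 17 mm in diameter. Its orange collar, 42 mm in diameter, carries the bottle's rim; the collar's top is set anywhere from 35 to 60 mm above the bench, differently each time, not reported. The collar yields 10 mm at 0.5 N/mm, then is hard. Origin: centre of the foot's underside, z up.
- peg_free_tip (a point): Round top of the empty peg, on its axis, 135 mm above the bench.
- hung_b: Clear glass bottle of the same shape, already hung mouth down on another peg (same foot and peg, fixed collar 45 mm up); to be left alone. Origin: centre of its base, which is the top, 205 mm above the bench.
- hung_c: Second clear glass bottle, hung mouth down on the third peg in the same way; to be left alone. Origin as for the first.
- reagent: Amber reagent bottle, 68 mm in diameter, 150 mm tall, standing. Bystander. Origin: centre of its underside.
- jar: Clear jar with white cap, 60 mm in diameter, 80 mm tall, standing. Bystander. Origin: centre of its underside.
- beaker: Open glass beaker, 70 mm in diameter, 85 mm tall, standing. Bystander. Origin: centre of its underside.
- brush: Small hand brush lying on the bench beyond the cradle. Bystander. Origin: underside, near its middle.
There are look-alikes about, which are no part of the job. What is shaped like the peg_free but pink or red is not meant. There is more than one size of the bottle; the one meant has the size given above.

How it is judged:
On the way, in this order (a step that is already met when the one before it is completed fails the run):
1. the bottle is lifted clear of the cradle (distance of bottle from where it was at the start of the episode above 0.04 m and contact force between bottle and cradle below 0.05 N and contact force between bottle and the fingers above 1 N), for 0.2 s.
2. the bottle, mouth down, is over the empty peg with the peg's tip inside its neck, still held (angle between bottle's own z axis and vertical above 2.97 rad and horizontal distance between bottle_mouth and peg_free_tip below 0.01 m and z of bottle_mouth in the frame of peg_free_tip below -0.015 m and contact force between bottle and the fingers above 1 N), for 0.1 s.
At the end, for the whole second after the job is handed in: The bottle is at rest and released on the empty peg: mouth down within 6 degrees of upright, its mouth's centre within 8 mm of the peg's axis and at least 70 mm below the peg's tip, its weight on the peg's collar (angle between bottle's own z axis and vertical above 3.03 rad and horizontal distance between bottle_mouth and peg_free_tip below 0.008 m and z of bottle_mouth in the frame of peg_free_tip below -0.07 m and contact force between bottle and peg_free above 0.5 N and contact force between bottle and the fingers below 0.05 N and linear speed of bottle below 0.01 m/s); the robot touches nothing.
It fails at once if the bottle is dropped (moves faster than 0.35 m/s while the fingers do not hold it) (linear speed of bottle above 0.35 m/s and contact force between bottle and the fingers below 0.05 N).
It fails at once if the bottle is pressed against the empty peg or its collar with more than 25 N (contact force between bottle and peg_free above 25 N).
It fails at once if a hung bottle is moved by more than 20 mm (distance of any of hung_b, hung_c from where it was at the start of the episode above 0.02 m).
It fails at once if the reagent bottle, jar, beaker or brush is moved by more than 30 mm (distance of any of reagent, jar, beaker, brush from where it was at the start of the episode above 0.03 m).
It also fails if it takes over 51 s, if anything falls off the work surface, if the arm or the gripper's body presses on something with over 40 N, if the wrist force passes 120 N, or if a joint passes its speed limit or range.

## Working session

There is one attempt and no reset: what is moved stays moved. The work goes in short steps, each a Python script; the robot and the scene stay as the last script left them, time stands still between calls to the robot, and variables do not carry over. Pictures are saved under pics/ and viewed, at most 10 in all, crops included, and the job is handed in when it is done.

```bash
ls; mkdir -p pics; python3 - <<'E'
from rig import robot
import cv2
for n in("scene","top"):
    cv2.imwrite(f"pics/{n}0.png",cv2.resize(robot.grab_frame(n)[:,:,::-1],(800,600),interpolation=cv2.INTER_CUBIC)); print(n,robot.camera_info(n))
print(robot.get_state())
E
```

```text
pics
scene {'fx': 358.0730527639822, 'fy': 358.0730527639822, 'cx': 256.23252162995027, 'cy': 191.66108124206684, 'rvec': array([ 1.85167206,  1.33233606, -0.7089177 ]), 'tvec': array([-0.15264577, -0.18439398,  1.48720513])}
top {'fx': 433.0390449127271, 'fy': 433.0390449127271, 'cx': 259.51828178336393, 'cy': 193.11058076384234, 'rvec': array([ 2.16751051, -2.03709583,  0.2251542 ]), 'tvec': array([-0.05024089,  0.55335444,  1.35171593])}
{'time': 0.1, 'qpos': array([-1.1755069 ,  0.41791531, -0.01030224,  1.61412747,  0.00471792,
        1.11067198, -0.05301477]), 'joint_vel': array([ 3.14493197e-04, -1.51654839e-03,  1.09949776e-03, -1.30293734e-03,
        4.41450131e-04, -9.46833652e-05, -5.25908194e-04]), 'effort': array([ 2.62223257e-04, -8.52565384e+01,  6.39638957e-01, -4.26693356e+01,
       -4.89408115e-02,  1.63655018e-02,  7.48600200e-05]), 'ee_pos': array([0.26427373, 0.56602546, 0.22388152]), 'tool_rot': array([[-9.06114755e-01,  4.23031810e-01, -3.70556407e-04],
       [ 4.23031960e-01,  9.06114171e-01, -1.03458246e-03],
       [-1.01894881e-04, -1.09420764e-03, -9.99999396e-01]]), 'force': array([-0.00478998,  0.15894603, -0.40018121]), 'moment': array([ 0.03404134, -0.00555169,  0.0411296 ]), 'grasp_force': 0.0, 'opening': 0.09406745949788949}
```

View pics/scene0.png

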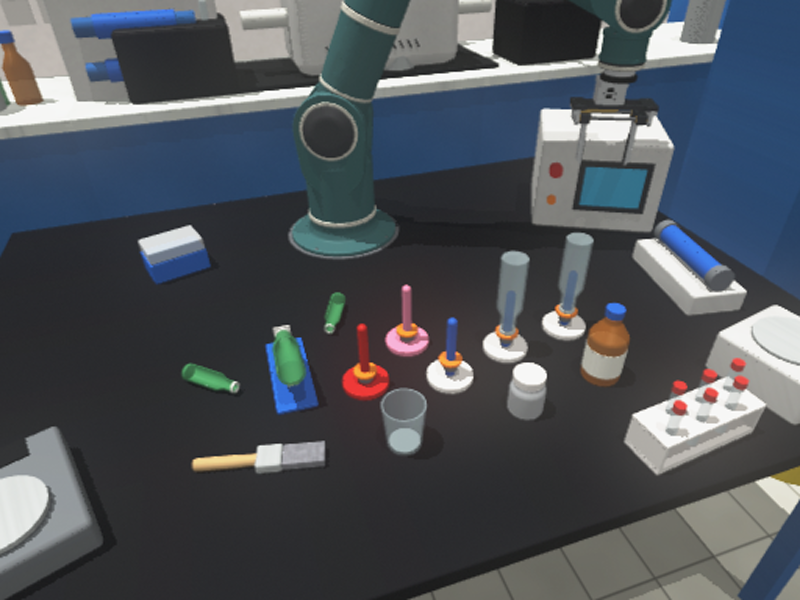

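View pics/top0.png

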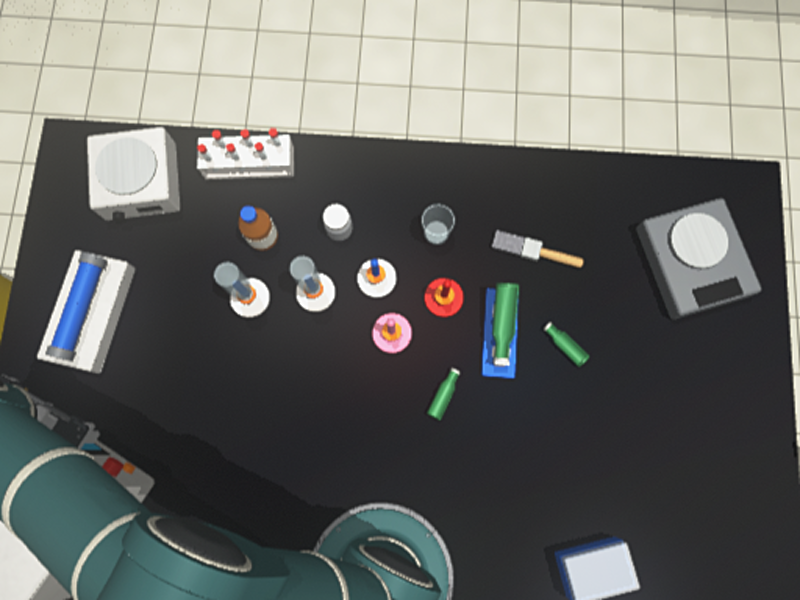

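```bash
cat > h.py <<'E'
import numpy as np, cv2
from rig import robot
def cam(n):
    c=robot.camera_info(n); K=np.array([[c["fx"],0,c["cx"]],[0,c["fy"],c["cy"]],[0,0,1]]); return K,np.array(c["rvec"]),np.array(c["tvec"])
def proj(n,P):
    K,r,t=cam(n); return cv2.projectPoints(np.atleast_2d(np.array(P,float)),r,t,K,None)[0][:,0]
def back(n,px,z):
    K,r,t=cam(n); R=cv2.Rodrigues(r)[0]; d=R.T@np.linalg.solve(K,[*px,1]); o=-R.T@t; return o+d*(z-o[2])/d[2]
def tri(p1,p2,n1="top",n2="scene"):
    Ps=[]
    for n in(n1,n2):
        K,r,t=cam(n); Ps.append(K@np.c_[cv2.Rodrigues(r)[0],t])
    X=cv2.triangulatePoints(*Ps,np.array(p1,float).reshape(2,1),np.array(p2,float).reshape(2,1))[:,0]; return X[:3]/X[3]
E
python3 - <<'E'
from h import *
s=1.5625
for n,pt in dict(foot=(377,278),hb=(316,291),hc=(249,297),pink=(392,333),red=(444,297),beaker=(436,236),jar=(338,225),brush=(540,248),reag=(262,238),gA=(444,395),gB=(567,344)).items():
    print(n,back("top",np.array(pt)/s,0.01).round(3))
print("tip",tri(np.array((375,264))/s,np.array((452,321))/s))
print("base",tri(np.array((508,286))/s,np.array((291,372))/s),"mouth",tri(np.array((501,360))/s,np.array((282,332))/s))
a=robot.grab_frame("top")[:,:,::-1][140:275,215:385]; b=robot.grab_frame("scene")[:,:,::-1][175:290,110:310]
a=cv2.resize(a,(504,400),interpolation=cv2.INTER_CUBIC)
for nm,i,x,y,w,h,k in(("c",0,215,140,170,135,4),):pass
A=cv2.resize(robot.grab_frame("top")[:,:,::-1][165:265,215:385],(800,None) if 0 else (510,300),interpolation=cv2.INTER_CUBIC)
B=cv2.resize(robot.grab_frame("scene")[:,:,::-1][180:280,110:310],(600,300),interpolation=cv2.INTER_CUBIC)
o=np.zeros((600,600,3),np.uint8);o[:300,:510]=A;o[300:]=B;cv2.imwrite("pics/crop1.png",o)
# reach tests: tool horizontal with various yaw at peg
p=back("top",np.array((377,278))/s,0.01)
for az in range(-90,91,15):
  for el in(0,-15,-30,-45):
    a,e=np.radians([az,el]); z=np.array([np.cos(a)*np.cos(e),np.sin(a)*np.cos(e),np.sin(e)]); y=np.array([-np.sin(a),np.cos(a),0])
    for sg in(1,-1):
        R=np.c_[np.cross(sg*y,z),sg*y,z]
        q=[robot.ik([p[0],p[1],h],R) for h in(.18,.33)]
        if all(v is not None for v in q): print(az,el,sg,np.round(q[0],2))
E
```

```text
foot [0.616 0.05  0.01 ]
hb [0.578 0.18  0.01 ]
hc [0.556 0.324 0.01 ]
pink [0.496 0.009 0.01 ]
red [ 0.582 -0.098  0.01 ]
beaker [ 0.72  -0.073  0.01 ]
jar [0.732 0.145 0.01 ]
brush [ 0.706 -0.304  0.01 ]
reag [0.691 0.31  0.01 ]
gA [ 0.371 -0.108  0.01 ]
gB [ 0.496 -0.365  0.01 ]
tip [0.61507941 0.05129671 0.12756162]
base [ 0.59789166 -0.22432518  0.07964161] mouth [ 0.44722111 -0.21992475  0.04902244]
-90 0 1 [-0.96  1.14  0.61  1.48  0.73  1.59 -0.78]
-90 0 -1 [-0.9   1.1   0.51  1.48  0.8   1.65  2.32]
-90 -15 1 [-0.96  1.    0.62  1.52  0.62  1.46 -0.71]
-90 -15 -1 [-0.96  1.    0.63  1.52  0.61  1.46  2.43]
-90 -30 1 [-0.94  0.86  0.64  1.56  0.49  1.33 -0.62]
-90 -30 -1 [-0.42  0.77 -0.16  1.54  0.92  1.62  2.22]
-90 -45 1 [-0.89  0.74  0.64  1.6   0.34  1.21 -0.5 ]
-90 -45 -1 [-0.38  0.65 -0.11  1.58  0.75  1.42  2.34]
-75 0 1 [-1.05  1.05  0.59  1.69  0.91  1.39 -0.91]
-75 0 -1 [-0.62  0.94 -0.02  1.68  1.26  1.77  2.06]
-75 -15 1 [-1.05  0.9   0.61  1.73  0.81  1.25 -0.79]
-75 -15 -1 [-0.48  0.8  -0.19  1.71  1.22  1.66  2.12]
-75 -30 1 [-1.03  0.78  0.65  1.75  0.65  1.1
[... 3783 characters left out ...]
1 -2.22]
75 -15 -1 [ 0.82  0.83 -0.59  1.82 -1.04  1.09  0.85]
75 -30 1 [ 0.33  0.61 -0.01  1.85 -1.18  1.2  -2.32]
75 -30 -1 [ 0.33  0.61 -0.01  1.85 -1.18  1.2   0.82]
75 -45 1 [-0.17  0.56  0.53  1.85 -1.17  1.24 -2.42]
75 -45 -1 [-0.04  0.53  0.35  1.84 -1.1   1.16  0.68]
90 0 1 [ 0.49  0.98 -0.19  1.59 -1.16  1.66 -2.17]
90 0 -1 [ 0.49  0.98 -0.19  1.59 -1.16  1.66  0.97]
90 -15 1 [ 0.35  0.83 -0.01  1.63 -1.14  1.57 -2.21]
90 -15 -1 [ 0.35  0.83 -0.01  1.63 -1.14  1.57  0.94]
90 -30 1 [ 0.05  0.73  0.35  1.67 -1.16  1.55 -2.23]
90 -30 -1 [-0.    0.75  0.43  1.67 -1.19  1.58  0.93]
90 -45 1 [-0.27  0.71  0.71  1.7  -1.15  1.51 -2.27]
90 -45 -1 [-0.2   0.67  0.59  1.7  -1.09  1.45  0.84]
```

View pics/crop1.png

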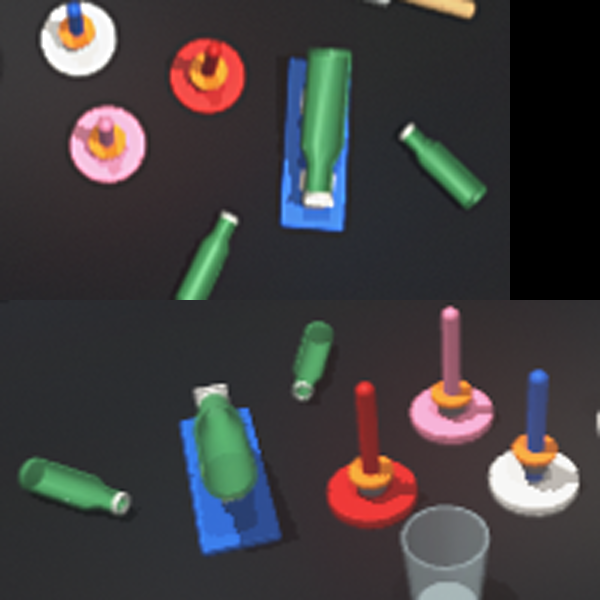

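The green bottles at top (444,395) and (567,344) are shorter and loose on the bench. The one at (505,320) lies in the blue cradle and is the full size, so it is the one meant. The pegs at (392,332) pink and (444,297) red are decoys. The white foot with the blue peg at (377,278) and no bottle on it is the empty peg.

```bash
python3 - <<'E'
from h import *
from scipy.optimize import least_squares
T=robot.grab_frame("top"); S=robot.grab_frame("scene")
def comp(mask,near):
    n,l,st,c=cv2.connectedComponentsWithStats(mask.astype(np.uint8)); 
    k=1+np.argmin([np.hypot(*(np.array(near)-c[i]))+(1e3 if st[i,4]<15 else 0) for i in range(1,n)])
    return l==k
def hsv(I): return cv2.cvtColor(I,cv2.COLOR_RGB2HSV).astype(int)
res={}
for nm,I,w,b,g in(("top",T,(241,178),(322,222),(324,205)),("scene",S,(288,240),(186,245),(185,230))):
    H=hsv(I); white=(H[...,1]<60)&(H[...,2]>140)
    m=comp(white,w); ys,xs=np.nonzero(m)
    h=cv2.convexHull(np.c_[xs,ys].astype(np.float32)); e=cv2.fitEllipse(h); print(nm,"disc",e, back(nm,e[0],.011).round(4))
    bl=(H[...,0]>100)&(H[...,0]<125)&(H[...,1]>130)&(H[...,2]>80)
    m=comp(bl,(240,170) if nm=="top" else (290,216)); ys,xs=np.nonzero(m); print("peg px",xs.min(),xs.max(),ys.min(),ys.max(),m.sum(), xs[ys==ys.min()].mean())
    res[nm]=(ys.min(),xs[ys<=ys.min()+1].mean())
    m=comp(bl,b); ys,xs=np.nonzero(m)
    P=np.array([back(nm,(x,y),.008)[:2] for x,y in zip(xs,ys)],np.float32)
    r=cv2.minAreaRect(P*1000); print("foot",r,m.sum())
    gr=(H[...,0]>40)&(H[...,0]<85)&(H[...,1]>70)&(H[...,2]>50)
    m=comp(gr,g); ys,xs=np.nonzero(m); r=cv2.minAreaRect(np.c_[xs,ys].astype(np.float32)); print("bottle",r,m.sum()); np.save(nm+"g.npy",m)
# fit bottle pose (x,y,yaw of base; height/tilt known) to the green silhouettes (0..~150mm) in both views
sil=[(z,r) for z,r in zip([0,20,40,60,80,105,115,125,140,150],[24]*6+[19.5]+[15]*3)]
def pts(p):
    x,y,yaw=p;t=np.radians(15);ax=np.array([-np.cos(yaw)*np.cos(t),-np.sin(yaw)*np.cos(t),-np.sin(t)])
    s=np.array([-np.sin(yaw),np.cos(yaw),0]);n=np.cross(ax,s);c=np.array([x+.079*np.cos(yaw),y+.079*np.sin(yaw),.084])
    a=np.arange(0,2*np.pi,.2)
    return [c+ax*z/1000+r/1000*(np.cos(a)[:,None]*s+np.sin(a)[:,None]*n) for z,r in sil]
dist={}
for nm in("top","scene"):
    m=np.load(nm+"g.npy").astype(np.uint8); dist[nm]=m
def iou(p):
    v=0
    for nm in dist:
        M=np.zeros((384*4,512*4),np.uint8); L=pts(p)
        for A,B in zip(L,L[1:]):
            h=cv2.convexHull(((proj(nm,np.r_[A,B])+.5)*4).astype(np.int32)); cv2.fillConvexPoly(M,h,1)
        G=np.kron(dist[nm],np.ones((4,4),np.uint8)); v+=(M&G).sum()/(M|G).sum()
    return -v
from scipy.optimize import minimize
x0=np.array([.52,-.22,0.0]); r=minimize(iou,x0,method="Nelder-Mead",options=dict(initial_simplex=[x0,x0+[.02,0,0],x0+[0,.02,0],x0+[0,0,.1]],maxiter=90)); print(r.x,r.fun)
E
```

```text
top disc ((240.74209594726562, 177.51095581054688), (24.037227630615234, 24.84535026550293), 72.14398193359375) [0.6168 0.052  0.011 ]
peg px 238 241 165 175 35 239.0
foot ((513.1729125976562, -221.28921508789062), (73.77851867675781, 194.03871154785156), 88.93675994873047) 541
bottle ((322.7107849121094, 204.40451049804688), (14.404979705810547, 47.7580451965332), 4.23639440536499) 609
scene disc ((287.4824523925781, 239.5668487548828), (22.91571617126465, 30.17732048034668), 93.47737884521484) [0.6208 0.0513 0.011 ]
peg px 286 292 203 229 100 289.0
foot ((516.7462158203125, -221.6173095703125), (71.33104705810547, 195.99459838867188), 88.95922088623047) 677
bottle ((184.3378448486328, 228.5270233154297), (34.3593864440918, 17.5906925201416), 80.53767395019531) 511
[ 0.52368882 -0.22089557 -0.01605663] -1.795158588524044
```

```bash
cat >> h.py <<'E'
def rot(az,el,sg=1):
    z=np.array([np.cos(az)*np.cos(el),np.sin(az)*np.cos(el),np.sin(el)]); y=sg*np.array([-np.sin(az),np.cos(az),0]); return np.c_[np.cross(y,z),y,z]
E
python3 - <<'E'
from h import *
R=rot(-.018,-np.pi/2)
robot.move_ptp([0.55,-0.06,0.42],R)
P=robot.grab_frame("wrist"); np.save("w1.npy",P); 
I=P[:,:,::-1].copy()
for q in((.618,.0517,0.012),(.618,.0517,.135),(.594,-.223,.084),(.517,-.2215,.008)):
    u=proj("wrist",[q])[0]; print(q,u.round(1)); cv2.circle(I,tuple(int(v) for v in u),4,(0,0,255),1) if abs(u).max()<2000 else 0
cv2.imwrite("pics/w1.png",I); s=robot.get_state(); print(s["time"],s["ee_pos"],s["qpos"].round(2))
E
```

```text
(0.618, 0.0517, 0.012) [325.7 181. ]
(0.618, 0.0517, 0.135) [342.4 203.1]
(0.594, -0.223, 0.084) [150.1 180.1]
(0.517, -0.2215, 0.008) [160.6 123.4]
2.9833 [ 0.5501191  -0.05925106  0.41973329] [-0.46  0.19  0.62  1.52 -0.11  1.47  1.71]
```

View pics/w1.png

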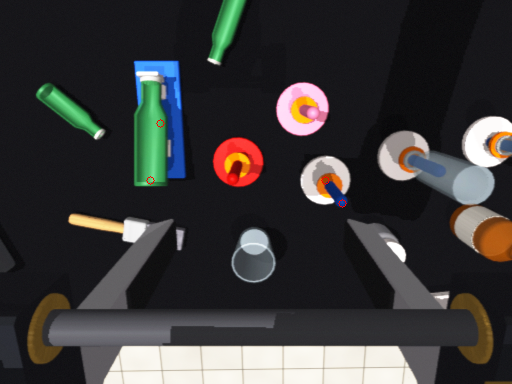

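The wrist view shows the cradle bottle (base edge about (150,185)), the free peg's foot (326,180) and its tip (342,203). My projections match all three. I'll refine both from this frame, then grasp.

```bash
python3 - <<'E'
from h import *
I=np.load("w1.npy"); H=cv2.cvtColor(I,cv2.COLOR_RGB2HSV).astype(int)
def sel(m,x0,x1,y0,y1):
    k=np.zeros_like(m);k[y0:y1,x0:x1]=m[y0:y1,x0:x1];ys,xs=np.nonzero(k);return np.c_[xs,ys].astype(np.float32)
bl=sel((H[...,0]>100)&(H[...,0]<125)&(H[...,1]>130)&(H[...,2]>80),120,200,50,195)
P=np.array([back("wrist",p,.008)[:2] for p in bl],np.float32); print("foot",cv2.minAreaRect(P*1000))
w=sel((H[...,1]<60)&(H[...,2]>140),296,354,150,210); e=cv2.fitEllipse(cv2.convexHull(w)); print("disc",e,back("wrist",e[0],.012))
t=sel((H[...,0]>100)&(H[...,0]<130)&(H[...,1]>110)&(H[...,2]>40),325,352,178,212); print("peg px",t.max(0)); 
g=sel((H[...,0]>40)&(H[...,0]<85)&(H[...,1]>70)&(H[...,2]>40),125,175,60,200); print("bottle rect",cv2.minAreaRect(g),g.max(0),g.min(0))
b=g[g[:,1]>g[:,1].max()-25]; 
for y in(90,120,150,175): r=g[g[:,1]==y]; print(y,r[:,0].min(),r[:,0].max()) if len(r) else 0
# far edge visible row is either the base's top or bottom rim
yaw=-.018
for cx in(.512,.517,.522):
    c=np.array([cx+.079,-.2215-.0014,.084]); n=np.array([-np.sin(np.radians(15)),0,np.cos(np.radians(15))]); print(cx,proj("wrist",[c+.024*n,c-.024*n,c+[0,.024,0],c-[0,.024,0]]).round(1).tolist())
E
```

```text
foot ((513.293212890625, -221.6512908935547), (71.9344711303711, 188.29519653320312), 89.02928161621094)
disc ((324.94085693359375, 179.9712677001953), (46.854454040527344, 49.74803161621094), 54.46728515625) [0.6162373  0.05041416 0.012     ]
peg px [347. 207.]
bottle rect ((150.0, 133.5), (105.0, 34.0), 90.0) [167. 186.] [133.  81.]
90 141.0 160.0
120 134.0 166.0
150 134.0 166.0
175 134.0 166.0
0.512 [[144.5, 177.7], [155.0, 178.5], [166.1, 177.9], [133.8, 178.4]]
0.517 [[144.8, 181.2], [155.3, 181.6], [166.4, 181.1], [134.2, 181.7]]
0.522 [[145.2, 184.6], [155.6, 184.7], [166.7, 184.4], [134.6, 184.9]]
```

```bash
python3 - <<'E'
from h import *
yaw=-.018; R=rot(yaw+np.pi,np.radians(-75),-1)
print(R.round(2))
B=np.array([.600,-.2225,.084]); t=np.radians(15); ax=np.array([-np.cos(yaw)*np.cos(t),-np.sin(yaw)*np.cos(t),-np.sin(t)])
G=B+.022*ax; z=R[:,2]
robot.move_ptp(G-.11*z,R); robot.move_linear(G,0.12)
s=robot.get_state(); print(s["time"],s["ee_pos"],s["force"])
robot.gripper_to(.04); s=robot.get_state(); print(s["opening"],s["grasp_force"],s["force"])
robot.move_linear(G+[.01,0,.04],.1); s=robot.get_state(); print(s["opening"],s["grasp_force"],s["force"],s["time"])
robot.move_linear(G+[.01,0,.34],.25); s=robot.get_state(); print(s["time"],s["qpos"].round(2),s["opening"])
p=np.array([.617,.051])
for az in range(-15,106,15):
  for el in (-30,):
    for sg in(1,-1):
        q=[robot.ik([*p,h],rot(np.radians(az),np.radians(el),sg)) for h in(.18,.42)]
        if all(v is not None for v in q): print(az,sg,np.round(q[0],2),np.round(q[1],2))
o=np.vstack([cv2.resize(robot.grab_frame("scene")[90:290,80:400,::-1],(640,400))]);cv2.imwrite("pics/lift.png",o)
E
```

```text
[[-0.97  0.02 -0.26]
 [ 0.02  1.    0.  ]
 [ 0.26 -0.   -0.97]]
5.175 [ 0.57929569 -0.22227177  0.07902325] [-0.07793088 -0.39113381 -0.45633489]
0.047769102642877266 29.998263604938984 [ 1.96559076 -6.1897223   2.50075052]
0.0474729860432115 29.993659146130085 [-1.22057384  0.37298309 -2.66028611] 6.5167
7.8667 [-0.15  0.57  0.76  1.12 -0.26  1.81  2.1 ] 0.04790063238640245
-15 1 [ 0.52  0.61 -1.08  2.32  2.15  1.13 -0.76] [ 0.   -0.09 -0.39  2.12  1.29  0.55 -0.06]
0 1 [ 0.71  0.56 -1.08  2.38  2.48  0.84 -0.78] [-0.22 -0.15 -0.01  2.18  1.21  0.21  0.25]
15 1 [ 0.91  0.57 -1.08  2.37  2.93  0.56 -0.88] [-1.23 -0.39  0.97  2.19  1.07  0.21  0.77]
15 -1 [ 0.91  0.57 -1.08  2.37  2.93  0.56  2.26] [-0.21 -0.14  0.16  2.17 -1.14  0.19 -0.31]
30 -1 [ 1.07  0.64 -1.09  2.29  3.63  0.32  1.89] [-1.   -0.2   1.03  2.12 -1.07  0.42 -0.09]
45 -1 [-0.67  0.9   1.22  2.21  4.27  1.61  0.77] [ 1.12  0.12 -0.91  1.96 -1.16  0.83  0.17]
60 1 [ 0.89  0.64 -0.72  2.   -1.1   0.7  -2.44] [ 0.16  0.18  0.17  1.84 -1.18  1.2  -2.82]
60 -1 [ 0.89  0.64 -0.72  2.   -1.1   0.7   0.7 ] [ 0.16  0.18  0.17  1.84 -1.18  1.2   0.32]
75 1 [ 0.33  0.61 -0.01  1.84 -1.18  1.2  -2.32] [ 0.04  0.33  0.35  1.68 -1.15  1.5  -2.71]
75 -1 [ 0.33  0.61 -0.01  1.84 -1.18  1.2   0.82] [ 0.04  0.33  0.35  1.68 -1.15  1.5   0.44]
90 1 [ 0.05  0.73  0.35  1.67 -1.16  1.55 -2.23] [-0.07  0.48  0.53  1.5  -1.15  1.79 -2.58]
90 -1 [ 0.05  0.73  0.35  1.67 -1.16  1.55  0.91] [-0.07  0.48  0.53  1.5  -1.15  1.79  0.56]
105 1 [-0.08  0.87  0.53  1.49 -1.12  1.8  -2.13] [ 0.04  0.59  0.35  1.31 -1.03  1.94 -2.53]
105 -1 [-0.08  0.87  0.53  1.49 -1.12  1.8   1.01] [ 0.04  0.59  0.35  1.31 -1.03  1.94  0.61]
```

View pics/lift.png

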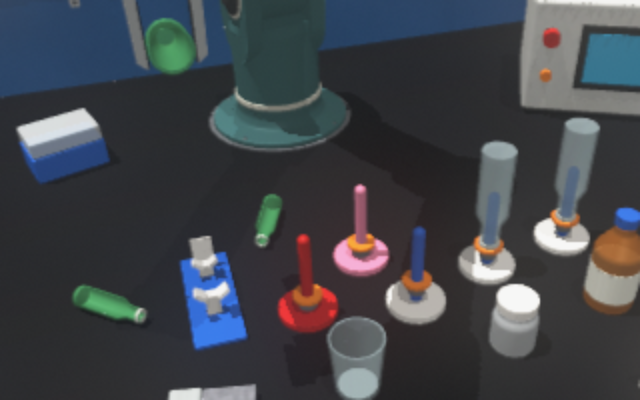

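The bottle is held, the cradle is empty and nothing else has moved. Next I'll turn it mouth down above the peg and check alignment with the wrist camera.

```bash
python3 - <<'E'
from h import *
p=np.array([.617,.051])
for az in(90,100,80,75,105):
    R=rot(np.radians(az),np.radians(-30),1)
    try: robot.move_ptp([*p,.40],R); break
    except robot.PlanningError as e: print(az,e)
s=robot.get_state(); print(az,s["time"],s["qpos"].round(2),s["ee_pos"],s["opening"])
try: robot.move_linear([*p,.32],.15)
except robot.PlanningError as e: print(e)
s=robot.get_state(); print(s["time"],s["qpos"].round(2),s["ee_pos"])
W=robot.grab_frame("wrist"); np.save("w2.npy",W); np.save("s2.npy",robot.grab_frame("scene"))
h=s["ee_pos"][2]
print("exp mouth",proj("wrist",[[*s["ee_pos"][:2],h-.138]]),"tip",proj("wrist",[[*p,.135]]), "scene",proj("scene",[[*s["ee_pos"][:2],h-.138],[*p,.135]]))
cv2.imwrite("pics/w2.png",W[:,:,::-1])
E
```

```text
90 11.925 [-0.07  0.5   0.53  1.52 -1.15  1.77 -2.55] [0.61699691 0.05096744 0.39999743] 0.04757276582828114
12.6083 [-0.05  0.58  0.5   1.6  -1.16  1.7  -2.42] [0.6172797  0.05081684 0.32077513]
exp mouth [[259.97793284  22.42825431]] tip [[260.60924856 -39.61599523]] scene [[289.06539589 188.93844362]
 [288.42868806 203.78874435]]
```

View pics/w2.png

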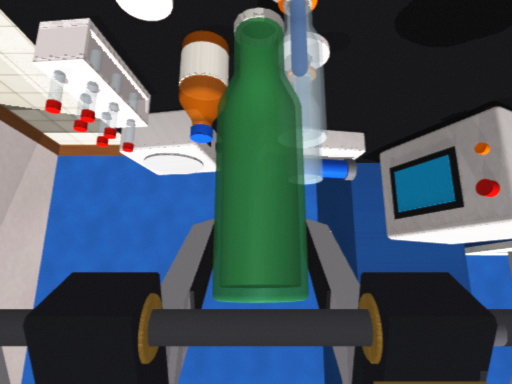

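The wrist view shows the bottle mouth down and held square, mouth about (258,17). The peg tip is still just above the image edge. I'll lower until the mouth is about 12 mm above the tip, then fit the bottle and peg differentially.

```bash
python3 - <<'E'
from h import *
from scipy.optimize import minimize
p=np.array([.617,.051])
robot.move_linear([*p,.288],.1)
s=robot.get_state(); E=s["ee_pos"]; print(s["time"],E)
I={n:robot.grab_frame(n) for n in("wrist","scene","top")}
for n in I: np.save("f_"+n,I[n])
sil=list(zip([0,105,125,150],[24,24,15,15])); a=np.arange(0,2*np.pi,.15)
box={"wrist":(0,384,190,330),"scene":(100,215,255,325)}
G={}
for n in box:
    H=cv2.cvtColor(I[n],cv2.COLOR_RGB2HSV).astype(int); m=(H[...,0]>40)&(H[...,0]<85)&(H[...,1]>70)&(H[...,2]>30)
    k=np.zeros(m.shape,np.uint8); r=box[n]; k[r[0]:r[1],r[2]:r[3]]=m[r[0]:r[1],r[2]:r[3]]; G[n]=np.kron(k,np.ones((4,4),np.uint8)); ys,xs=np.nonzero(k); print(n,k.sum(),xs.min(),xs.max(),ys.min(),ys.max())
def render(n,q):
    x,y,z,tx,ty=q; ax=np.array([tx,ty,-1.]);ax/=np.linalg.norm(ax); u=np.cross(ax,[0,1,0]);u/=np.linalg.norm(u);v=np.cross(ax,u)
    L=[np.array([x,y,z])+ax*(h-138)/1000+r/1000*(np.cos(a)[:,None]*u+np.sin(a)[:,None]*v) for h,r in sil]
    M=np.zeros((1536,2048),np.uint8)
    for A,B in zip(L,L[1:]): cv2.fillConvexPoly(M,cv2.convexHull(((proj(n,np.r_[A,B])+.5)*4).astype(np.int32)),1)
    return M
# q = point 138 mm from base (22 mm from mouth)... reference on axis
def cost(q): return -sum((render(n,q)&G[n]).sum()/(render(n,q)|G[n]).sum() for n in G)
x0=np.array([*p,.288-.116,0,0]); S=np.vstack([x0]+[x0+d for d in np.diag([.006,.006,.006,.04,.04])])
r=minimize(cost,x0,method="Nelder-Mead",options=dict(initial_simplex=S,maxiter=150)); print(r.x.round(4),r.fun,cost(x0))
mx=r.x[:3]+np.array([*r.x[3:],-1])*.022; print("mouth",mx.round(4))
for n,k in(("wrist",None),("scene",None)): print(n,"tip/mouth expected",proj(n,[[*p,.135],mx]).round(1).tolist())
H=cv2.cvtColor(I["scene"],cv2.COLOR_RGB2HSV).astype(int); bl=(H[...,0]>100)&(H[...,0]<130)&(H[...,1]>110)&(H[...,2]>50)
for y in range(206,230,3):
    xs=np.nonzero(bl[y,275:300])[0]+275
    if len(xs): print(y,xs.min(),xs.max(),end="; ")
print(proj("scene",[[*p,.13],[*p,.09],[*p,.07]]).round(1).tolist())
A=cv2.resize(I["wrist"][0:90,200:330,::-1],(520,360),interpolation=cv2.INTER_CUBIC);B=cv2.resize(I["scene"][150:260,250:330,::-1],(262,360),interpolation=cv2.INTER_CUBIC)
cv2.imwrite("pics/al.png",np.hstack([A,B]))
E
```

```text
13.175 [0.61694617 0.0509495  0.28743185]
wrist 22251 212 308 18 302
scene 845 281 303 139 199
[ 0.6174  0.0546  0.1728  0.004  -0.0075] -1.7252588967560536 -1.6287602814712545
mouth [0.6175 0.0544 0.1508]
wrist tip/mouth expected [[260.0, 2.2], [259.1, 27.6]]
scene tip/mouth expected [[288.4, 203.8], [289.9, 198.8]]
206 286 292; 209 286 292; 212 286 292; 215 286 291; 218 286 291; 221 286 291; 224 286 291; 227 286 290; [[288.4, 205.3], [287.8, 217.1], [287.6, 222.7]]
```

View pics/al.png

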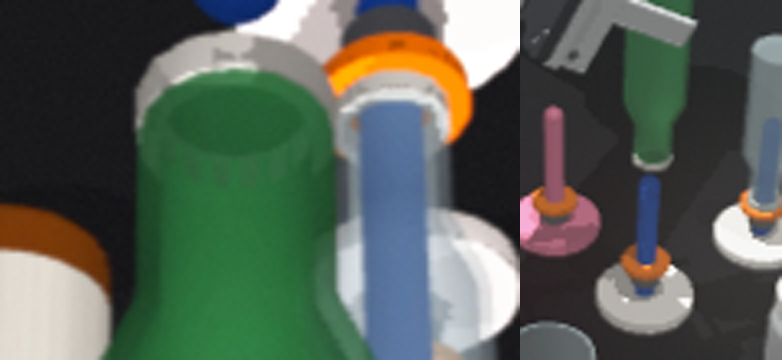

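```bash
python3 - <<'E'
from h import *
I=np.load("f_scene.npy").astype(float)
x=.6172
def yfit(rows,zs,chan,cols):
    # row -> soft colour-weighted centre; compare with projected vertical axis
    out=[]
    base=proj("scene",[[x,.052,z] for z in zs]); d=proj("scene",[[x,.053,z] for z in zs])-base
    for r in rows:
        w=np.clip(chan(I[r,cols[0]:cols[1]]),0,None); m=w>0.4*w.max(); L,Rr=np.nonzero(m)[0][[0,-1]]
        v=np.interp(np.r_[0],[0],[0])
        # sub-pixel half-height edges
        hm=.5*np.median(w[m]); i=L-1 if w[L]>=hm else L; 
        lo=np.nonzero(w>=hm)[0][0]; hi=np.nonzero(w>=hm)[0][-1]
        le=lo-(w[lo]-hm)/(w[lo]-w[lo-1]+1e-9); re=hi+(w[hi]-hm)/(w[hi]-w[hi+1]+1e-9)
        c=cols[0]+(le+re)/2; u0=np.interp(r,base[::-1,1] if base[0,1]>base[-1,1] else base[:,1],base[::-1,0] if base[0,1]>base[-1,1] else base[:,0]); out.append((r,round(52+(c-u0)/d[:,0].mean(),2),round(re-le,1)))
    return out
zs=np.linspace(.02,.32,60)
b=yfit(range(207,226,2),zs,lambda p:p[:,2]-p[:,0]-10,(278,300))
g=yfit(range(165,196,2),zs,lambda p:p[:,1]-np.maximum(p[:,0],p[:,2]*.8)-6,(272,310))
print("peg",b,np.median([v[1] for v in b])); print("bottle",g)
print(proj("scene",[[x+.001,.052,.13],[x,.053,.13]])-proj("scene",[[x,.052,.13]]*2))
E
```

```text
peg [(207, np.float64(53.03), np.float64(6.5)), (209, np.float64(52.81), np.float64(6.2)), (211, np.float64(52.98), np.float64(6.2)), (213, np.float64(53.32), np.float64(6.3)), (215, np.float64(52.98), np.float64(5.8)), (217, np.float64(52.84), np.float64(6.0)), (219, np.float64(52.84), np.float64(5.9)), (221, np.float64(53.06), np.float64(5.9)), (223, np.float64(53.19), np.float64(6.0)), (225, np.float64(52.6), np.float64(5.1))] 52.98
bottle [(165, np.float64(54.28), np.float64(19.4)), (167, np.float64(54.49), np.float64(19.5)), (169, np.float64(54.07), np.float64(19.1)), (171, np.float64(54.17), np.float64(18.9)), (173, np.float64(54.3), np.float64(18.9)), (175, np.float64(53.84), np.float64(18.8)), (177, np.float64(53.83), np.float64(18.6)), (179, np.float64(54.21), np.float64(18.7)), (181, np.float64(54.76), np.float64(18.3)), (183, np.float64(54.69), np.float64(16.6)), (185, np.float64(54.33), np.float64(14.0)), (187, np.float64(54.22), np.float64(11.7)), (189, np.float64(54.67), np.float64(11.1)), (191, np.float64(54.6), np.float64(11.0)), (193, np.float64(53.91), np.float64(11.1)), (195, np.float64(54.06), np.float64(11.3))]
[[ 0.14439702  0.21814964]
 [ 0.35219648 -0.07621311]]
```

The bottle axis sits 1.3 mm past the peg in y, and x agrees. I'll correct that, then lower with a force guard.

```bash
python3 - <<'E'
from h import *
p=np.array([.6172,.0497])
robot.move_linear([*p,.287],.05); robot.pause(.3)
f0=robot.get_state()["force"]; print("f0",f0)
hit=robot.move_linear([*p,.225],.04,threshold=3); s=robot.get_state(); print(hit,s["time"],s["ee_pos"],s["force"]-f0)
if not hit:
    hit=robot.move_linear([*p,.160],.02,threshold=2); s=robot.get_state(); print(hit,s["time"],s["ee_pos"],s["force"]-f0)
robot.pause(.3); s=robot.get_state(); print(s["force"]-f0,s["opening"],s["grasp_force"],s["moment"],s["qpos"].round(2))
I=robot.grab_frame("scene")[150:260,250:330,::-1];W=robot.grab_frame("wrist")[0:150,170:360,::-1]
cv2.imwrite("pics/low.png",np.hstack([cv2.resize(I,(291,400),interpolation=cv2.INTER_CUBIC),cv2.resize(W,(507,400),interpolation=cv2.INTER_CUBIC)]))
E
```

```text
f0 [-0.4957132   0.69522665 -2.42451686]
False 15.575 [0.61725656 0.04970316 0.22520233] [ 1.01956748 -1.12727722  0.27112251]
True 17.6833 [0.61705699 0.04982081 0.17786388] [ 1.4296712  -1.37316169  2.96709327]
[ 2.08614968 -0.54571936  3.8835698 ] 0.04785007341687984 30.01237230375409 [-0.61290224 -0.16227284 -0.22370513] [ 0.03  0.74  0.38  1.67 -1.17  1.56 -2.22]
```

View pics/low.png

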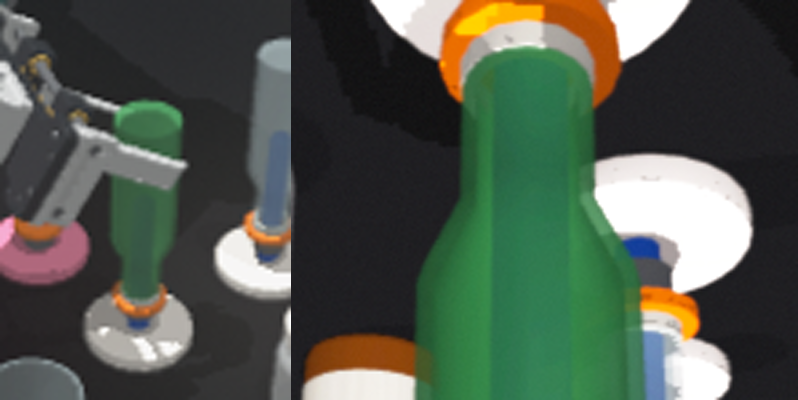

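The rim is on the orange collar, with the peg inside the neck. The support force is a bit above the bottle's weight, so I'll ease up slightly, open gradually and back out.

```bash
python3 - <<'E'
from h import *
s=robot.get_state(); e=s["ee_pos"].copy(); fz=-2.42
robot.move_linear(e+[0,0,.003],.02); robot.pause(.3); s=robot.get_state(); print(s["force"]-[-.5,.7,-2.42],s["ee_pos"])
for o in(.050,.054,.060,.075): robot.gripper_to(o); robot.pause(.15)
s=robot.get_state(); print(s["opening"],s["grasp_force"],s["force"],s["time"])
z=s["tool_rot"][:,2]; p=s["ee_pos"]
robot.move_linear(p-.09*z,.1); robot.move_linear(p-.09*z+[0,-.03,.12],.15); robot.pause(.5)
s=robot.get_state(); print(s["time"],s["force"],s["ee_pos"])
I=robot.grab_frame("scene")[130:290,100:360,::-1]; cv2.imwrite("pics/end.png",cv2.resize(I,(780,480),interpolation=cv2.INTER_CUBIC))
E
```

```text
[ 0.66330657 -0.57460753  1.58477597] [0.6169302  0.04974894 0.18086866]
0.07510240336373764 0.0 [-0.058724   -0.3128557  -0.21915647] 20.6583
23.1833 [ 0.60598769  0.60471701 -0.55873819] [ 0.61703022 -0.05821445  0.34583702]
```

View pics/end.png

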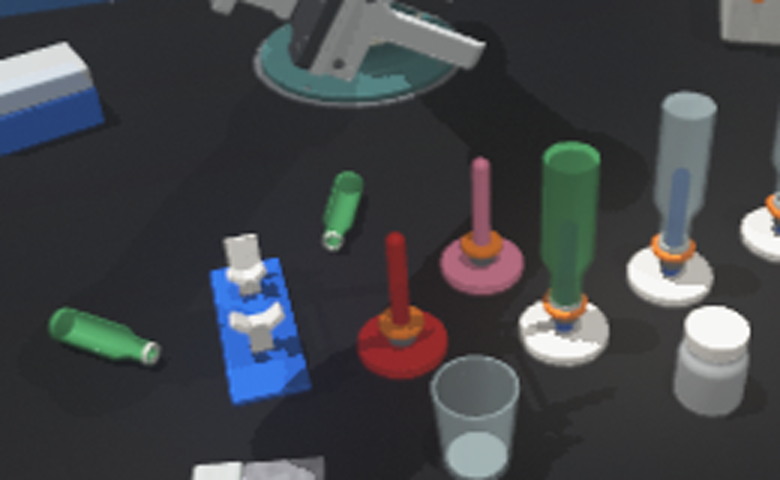

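The bottle stands upright on the collar at (567,300). The gripper is clear and everything else is where it was.

```bash
python3 -c "
from rig import robot
print(robot.sign_off())"
```

```text
the job is handed in; nothing more can be done
None
```

The green bottle hangs mouth down on the empty peg with its rim on the orange collar, released with no sign of a drop; the last picture shows nothing else in view moved, and the job was handed in at about 23 s (no verdict was returned).

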